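# Open the strut-lidded gauge case and nest the missing block

### The arm

A 7-joint arm with a two-finger parallel gripper is mounted at the origin on the work surface. World frame = base frame: x ahead of the robot, y to its left, z up, the work surface at z = 0. Lengths are in m, angles in rad, forces in N, time in s.
With the tool pointing down it reaches from about 0.4 to 0.85 m from the base axis. Payload 10.4 kg.
Tool frame: the origin (TCP) lies at the centre of the arm's flange, where the gripper is bolted on; the fingertips stand 173 mm ahead of it and the grasp point (between the pads) lies 155 mm ahead of it; z points along the fingers, y is the line along which they close (so a half turn about z gives the same grasp; the last joint's range is limited). The gripper opens to 85 mm and grips with 20 to 120 N. Pads are 22 mm wide; open, the fingers measure 114 mm over their backs; the gripper's body (76 mm by 85 mm) begins 54 mm behind the grasp point. The pads swing forward as they close: fully open they stand 13 mm farther back than shut.
Start: joints at [-1.171, 0.332, -0.065, 1.46, 0.022, 1.35, -0.088], TCP at [0.256, 0.57, 0.405] pointing down, gripper open.
Joint ranges: [-2.6, 2.6], [-0.5, 2.12], [-1.47, 1.34], [0.16, 2.42], [-1.27, 4.41], [0.06, 2.06], [-2.6, 2.6]. Speed limits (rad/s): [2.22, 2.22, 2.79, 2.79, 3.14, 3.14, 3.14].

### API

Orientations are given as a unit quaternion [x, y, z, w].
In Python, from workcell import manip, viewer, finder gives the robot as it stands.
- The arm moves only by the tool arm_command, never from a script. Its argument "plan" is a list of rows, each an object with "dp": the shift along the tool's x, y, z in mm, a list of three; "spin": the turn about the tool's z in rad. A call has 1 to 5 rows; each row shifts and turns the commanded pose from where the row before left it, along the tool's axes as they then stand; what a row does not reach is not made up. A row lasts 1/10 s, in which the tool goes at most 50 mm and 8.59 degrees, less where a joint would pass 70% of its speed; a pose out of reach is approached as far as the arm can. A call is refused whole if a number of a shift passes 50 or a number of a turn 0.15, either way. A call with a gripper value outside its range is refused whole. "grip" is the closure, from -1 (fully open) to 1 (shut), set as the call begins (left out, the last holds). The fingers move at their own pace and stop on an object; "newtons" is the grip in N (left out, the last holds). Time passes only in rows, so rows that do not move let the fingers close. It gives the time, the measured TCP pose, the force, the opening and the grip force at its end, in the units of the state.
- manip.get_obs(): the state, without advancing time (a new reading comes with each control period).
- viewer.camera(name): name is "side" or "top" or "wrist"; returns the picture (384x512x3 uint8, blue, green, red); there is no depth.
- viewer.camera_params(name): a dict with "vertical_fov" (degrees; the focal length in pixels is half the picture's height over the tangent of half this angle, whatever the lens; pixels are square), "cx", "cy" (the principal point, pixels), "R" (3x3) and "t" (3): a world point X has camera coordinates R X + t; the wrist camera has in their place "T_tool_cam" (4x4, takes a point from camera to tool coordinates, whose origin is the TCP and whose axes are the flange's). Camera axes: x right, y down, z forward; pixel columns grow to the right and rows downward; lengths in m; the calibration is good to about 2 mm. A picture is of the moment at which its call begins: read the wrist's pose just before it. camera_params takes no time and is no camera call.
- manip.hand_in(): hands the job in; it is judged then, once.
Trained networks look in the newest picture that a camera, given by its name, has taken for a name from the list of things; names that differ only in an ending like _2 or _b are one class to them, and where a whole thing is asked for, a point or a joint stands for the part that bears it (a point fixed in the world has none). Each returns a list of dicts, best first, with "score" (0 to 1); they miss things now and then, are a little off and sometimes report something else, mostly with a low value. They report only what shows in the picture. A call takes as long as a camera call. They do not tell look-alikes from the thing itself.
- finder.find_in(camera, thing): "position" ([x, y, z] in m, in world coordinates, good to about 4 mm: the middle of the surface that is visible of it).
The state is a dict: "clock": time; "joint_pos": joint angles; "joint_velocities": joint speeds; "tau": joint torques, N m; "position": TCP position; "ee_rot": TCP orientation; "ft_force": force on the tool from outside, world axes, zero at the start; "torque": the same for the moment, N m; "grip_width": opening from 0.0 (shut) to 1.0 (fully open); "grasp_force": force on a finger pad.
Only numpy, scipy, OpenCV 4.12 (cv2) and the standard library are available. Lean on these libraries where they do the work, as an engineer would, in place of code of your own. Each camera call takes 0.05 s, during which the arm holds its last target. There are 200 camera calls.

### The job

Lift the lid of the gauge case by its tongue until its struts take over and hold it fully open. Then pick up the L-shaped gauge block by its fin and lower it (do not drop it) into the matching gap among the blocks in the case so that it lies flush, and let go; leave the lid open and the other fittings where they are.

Things in the scene. Friction and masses are not known exactly. Their poses are not given: they have to be found in the camera images.
- case: grey steel case screwed to the bench, 200 (x) by 260 (y) mm, 90 mm tall without lid, walls 6 mm, gas struts outside both side walls; origin: centre of underside, z up, x from front (robot side) to hinge side. Inside, a nest of iron blocks, tops level 30 mm above the bench, with one gap; two neighbours' fins (14 mm thick, tops 70 mm above the bench) stand 100 mm to either y side of the gap
- lid (a joint): lid angle, rad: 0 shut (level), 1.25 fully open at its stop, still leaning 18 degrees from upright towards the robot. Lid 200 mm long, 260 wide, 12 thick, 1.2 kg; struts push with a nearly constant 0.94 N m: below the balance point (between 0.55 and 0.85 rad) it sinks shut by itself, beyond it the struts carry it slowly up to the stop and hold it. Lifting at the tongue takes about 2 N
- lid_tongue (a point): grip point on the lid's tongue, a flat steel tab in the middle of the lid's front edge: 16 mm thick (case y), 28 mm high, sticking out 55 mm from the edge towards the robot. The point lies half-way up the tab, 35 mm out from the edge, 20 mm from the tip, 235 mm from the hinge line (100 mm above the bench when shut). It turns with the lid; both flat sides are free for a finger
- lid_hinge (a point): middle of the hinge line, at the case's far (+x) top edge, 90 mm above the bench; at lid angle 0 its axes are the case's; the lid opens by turning about its +y (tongue up, then away from the robot). The open lid hangs over the hinge side of the nest: an upright tool over the gap strikes it, so there lean the tool back towards the robot by about 30 degrees
- gap (a point): centre of the floor of the nest's gap, 12 mm above the bench, axes as the case. 18 mm deep, the block's outline plus 2.5 mm on every side: a rectangle 69 (x) by 53 (y) mm about this point, and a step on its +y side, 29 mm wide at the +x end, out to y = +44.5 mm. The block fits in one rotation only: its axes parallel to these, its step in the gap's step
- block_mid (a point): centre, 29 mm above its underside, of the missing dark iron block, loose on the bench, 0.45 kg: an L-shaped plate 18 mm thick, 64 (x) by 48 (y) mm with a step on its +y side, x +8 to +32 mm, out to y = +42 mm; on its middle a grip fin 14 mm thick (y), 40 long (x), top 58 mm above the underside. z up. When seated this point is 29 mm above the gap point
- round_gauge: bystander: the same dark iron and fin as the block, but its plate is a plain disc 60 mm across: it is not the missing one; origin at the centre of its underside
- coupling: bystander: galvanized pipe coupling, a tube standing on end, 50 mm across, 45 mm tall; origin at the centre of its underside
- escutcheon: bystander: nickel flared disc 72 mm across, 20 mm tall; origin at the centre of its underside
- faucet_seat: bystander: small bronze turned part, 32 mm across, 24 mm tall; origin at the centre of its underside
- trap_bend: bystander: lead U-bend lying flat, pipe 36 mm thick, about 150 by 115 mm; the origin is on the bench near the middle of the U
- nipple: bystander: dark steel pipe nipple standing on end, 33 mm across, 75 mm tall; origin at the centre of its underside
- wrench: bystander: steel wrench, 220 mm, lying on the bench; origin at the centre of its underside
Not all that is in view belongs to the job. What is shaped like the part that bears block_mid but pink is not meant.

How it is judged:
On the way, in this order (a step that is already met when the one before it is completed fails the run):
1. the lid stands fully open on its struts, not held by the fingers (value of joint lid above 1.17 rad and contact force between the fingers and case below 0.3 N), for 0.3 s.
2. the block lies flush in the gap (horizontal distance between block_mid and gap below 0.006 m and z of block_mid in the frame of gap between 0.026 and 0.032 m and angle between block_mid's own z axis and vertical below 0.07 rad and angle between the x axis of block_mid and the x axis of gap, either way round below 0.15 rad), for 0.2 s.
At the end, for the whole second after the job is handed in: the lid stays open (angle over 1.17 rad) and still; the block lies in the gap, centre within 6 mm, height within 3 mm of seated, level within 0.07 rad and turned within 0.15 rad (all of step 2 and value of joint lid above 1.17 rad and velocity of joint lid below 0.05 rad/s); the robot touches nothing.
It fails at once if a bystander is shifted by more than 30 mm (distance of any of round_gauge, coupling, escutcheon, faucet_seat, trap_bend, nipple, wrench from where it was at the start of the episode above 0.03 m).
It fails at once if the block is dropped (falls free from more than about 25 mm) (contact force between the fingers and block below 0.05 N and linear speed of block above 0.7 m/s).
It also fails if it takes over 59 s, if anything falls off the work surface, if the arm or the gripper's body presses on something with over 40 N, if the wrist force passes 120 N, or if a joint passes its speed limit or range.

## Working session

There is one attempt and no reset: what is moved stays moved. The work goes in short steps, Python scripts to look and compute and a tool call to move; the robot and the scene stay as the last step left them, time stands still between calls to the robot, and variables do not carry over. Pictures are saved under pics/ and viewed, at most 10 in all, crops included, and the job is handed in when it is done.

Besides the shell and the picture viewer there is one more tool, called after "Request:" by a JSON object that holds its "fn" and its "kwargs". arm_command: Moves the arm, as the interface text tells. Its arguments: {"type":"object","properties":{"plan":{"type":"array","items":{"type":"object","properties":{"dp":{"type":"array","items":{"type":"number"}},"spin":{"type":"number"}}}},"grip":{"type":"number"},"newtons":{"type":"number"}},"required":["plan"]}

```bash
mkdir -p pics; ls; cat > look.py <<'E'
E
python3 - <<'E'
from workcell import manip, viewer, finder
import cv2, numpy as np
o=manip.get_obs(); print(o)
ims=[]
for c in ("side","top"):
    im=viewer.camera(c); cv2.imwrite(f"pics/{c}0.png",cv2.resize(im,(800,600),interpolation=cv2.INTER_CUBIC))
    p=viewer.camera_params(c); print(c,{k:np.round(v,3).tolist() for k,v in p.items()})
    for t in ["lid_tongue","block_mid","lid","round_gauge","case","coupling","escutcheon","faucet_seat","trap_bend","nipple","wrench","lid_hinge","gap"]:
        try:r=finder.find_in(c,t); print(t,[(np.round(d["position"],3).tolist(),round(d["score"],2)) for d in r[:4]])
        except Exception as e: print(t,e)
p=viewer.camera_params("wrist");print({k:np.round(v,3).tolist() for k,v in p.items()})
print(manip.get_obs()["clock"])
E
```

```text
pics
{'clock': 0.0, 'joint_pos': array([-1.17057591,  0.33286867, -0.06466867,  1.46096506,  0.02159263,
        1.3499091 , -0.08848881]), 'joint_velocities': array([-0.0003371 , -0.00213027,  0.00037702,  0.00177807, -0.00041755,
       -0.00019683,  0.00209268]), 'tau': array([ 4.43238232e-04, -6.25424623e+01,  4.99091030e-02, -3.91621900e+01,
        1.62611943e-02,  9.58718068e-03,  1.05053664e-05]), 'position': array([0.25641184, 0.56983017, 0.40390634]), 'ee_rot': array([ 2.09838159e-01,  9.77735863e-01, -7.18086235e-04, -1.17265685e-04]), 'ft_force': array([ 0.09358851, -0.40523028, -0.90865107]), 'torque': array([-0.03503494, -0.02459727, -0.00740611]), 'grasp_force': 0.0, 'grip_width': 0.9979237749475466}
side {'vertical_fov': 53.242, 'cx': 252.129, 'cy': 193.214, 'R': [[0.785, -0.619, -0.016], [-0.478, -0.588, -0.652], [0.395, 0.52, -0.758]], 't': [-0.445, 0.305, 0.879]}
lid_tongue []
block_mid [([0.322, -0.258, 0.019], 0.91), ([0.445, -0.236, 0.016], 0.84), ([0.57, -0.209, 0.017], 0.65), ([0.578, 0.054, 0.102], 0.27)]
lid [([0.58, 0.048, 0.1], 0.71)]
round_gauge [([0.4, -
[... 749 characters left out ...]
 ([0.452, -0.225, 0.021], 0.65)]
lid [([0.587, 0.069, 0.108], 0.75)]
round_gauge [([0.409, -0.361, 0.02], 0.67)]
case [([0.587, 0.066, 0.106], 0.81)]
coupling [([0.598, -0.314, 0.045], 0.52)]
escutcheon [([0.416, -0.082, 0.005], 0.7), ([0.582, 0.066, 0.102], 0.61)]
faucet_seat [([0.68, -0.302, 0.023], 0.63)]
trap_bend [([0.435, 0.378, 0.033], 0.87)]
nipple []
wrench [([0.546, -0.489, 0.004], 0.88)]
lid_hinge [([0.589, 0.063, 0.102], 0.9), ([0.413, -0.082, 0.007], 0.44)]
gap [([0.58, 0.066, 0.102], 0.66)]
{'vertical_fov': 70.734, 'cx': 252.489, 'cy': 194.08, 'T_tool_cam': [[-0.001, -0.953, -0.302, 0.078], [1.0, -0.001, -0.001, -0.001], [0.001, -0.302, 0.953, 0.031], [0.0, 0.0, 0.0, 1.0]]}
1.4
```

View pics/side0.png

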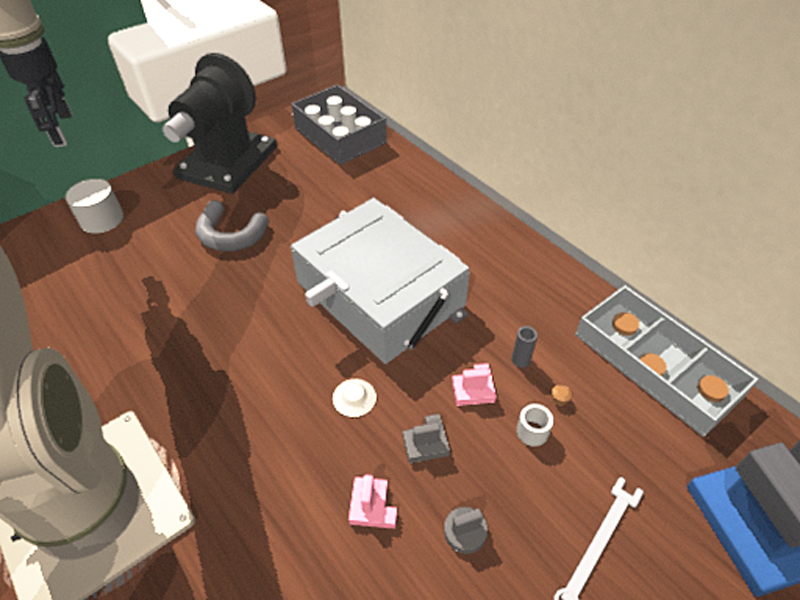

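View pics/top0.png

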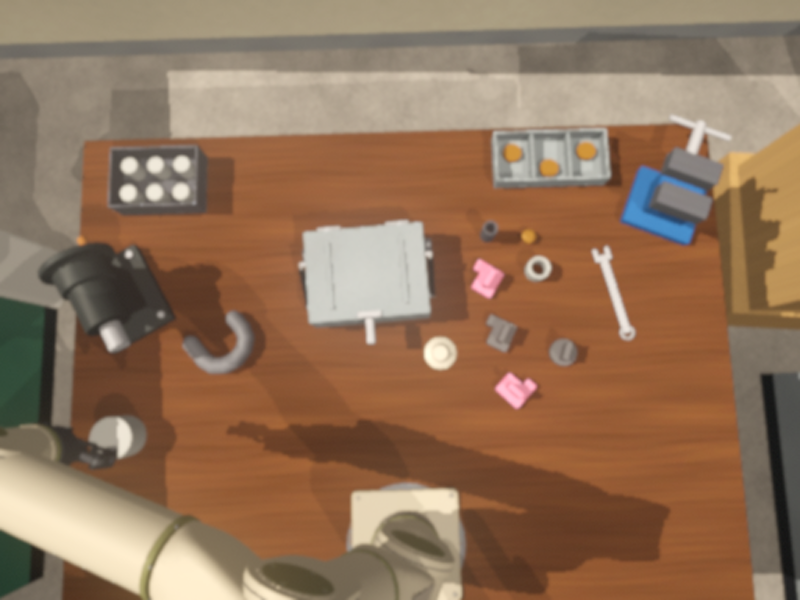

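Side: the case is at about (380,280) with its tongue at (325,290); the dark L-block is at (428,440), the pink look-alikes at (475,385) and (372,502), and the round gauge at (466,530). Top: the lid corners are about (308,325), (431,318), (303,230) and (424,224), with the tongue tip at (370,341) and the dark block at (502,333).

```bash
cat > look.py <<'E'
from workcell import manip, viewer, finder
import cv2, numpy as np
from scipy.spatial.transform import Rotation as Ro
def cam(c,obs=None):
    p=viewer.camera_params(c); f=192/np.tan(np.radians(p["vertical_fov"])/2)
    if c!="wrist": R,t=np.array(p["R"]),np.array(p["t"])
    else:
        o=obs or manip.get_obs(); T=np.eye(4); T[:3,:3]=Ro.from_quat(o["ee_rot"]).as_matrix(); T[:3,3]=o["position"]
        M=np.linalg.inv(T@np.array(p["T_tool_cam"])); R,t=M[:3,:3],M[:3,3]
    return f,p["cx"],p["cy"],R,t
def onplane(C,uv,z):
    f,cx,cy,R,t=C; o=-R.T@t; uv=np.atleast_2d(uv)
    d=np.c_[(uv[:,0]-cx)/f,(uv[:,1]-cy)/f,np.ones(len(uv))]@R
    return o+d*((z-o[2])/d[:,2])[:,None]
def proj(C,X):
    f,cx,cy,R,t=C; q=np.atleast_2d(X)@R.T+t; return np.c_[cx+f*q[:,0]/q[:,2],cy+f*q[:,1]/q[:,2]]
def yaw_y(): # world heading of tool y
    m=Ro.from_quat(manip.get_obs()["ee_rot"]).as_matrix(); return np.arctan2(m[1,1],m[0,1])
def plan(tcp,yaw=None,step=45,pos=None,h0=None):
    """rows to bring TCP to tcp, tool-y heading to yaw (tool down)"""
    o=manip.get_obs(); p=np.array(o["position"] if pos is None else pos); h=yaw_y() if h0 is None else h0
    dy=0 if yaw is None else (yaw-h+np.pi/2)%np.pi-np.pi/2   # half turn equal
    D=np.array(tcp)-p; n=int(max(np.ceil(np.linalg.norm(D)*1000/step),np.ceil(abs(dy)/0.13),1))
    for i in range(n):
        hh=h+dy*i/n; m=np.array([[np.sin(hh),-np.cos(hh),0],[np.cos(hh),np.sin(hh),0],[0,0,-1]])
        m=np.array([[-np.sin(hh),np.cos(hh),0],[np.cos(hh),np.sin(hh),0],[0,0,-1]])
        print(np.round(m@D/n*1000,1).tolist(),"spin",round(-dy/n,3))
E
python3 - <<'E'
from look import *
s=.64
T=cam("top");S=cam("side")
m=Ro.from_quat(manip.get_obs()["ee_rot"]).as_matrix();print(m.round(2))
tc=np.array([(308,325),(431,318),(424,224),(303,230),(370,341)])*s
sc=np.array([(293,247),(383,324),(468,269),(375,199),(312,297)])*s
for C,c in((T,tc),(S,sc)):
    w=onplane(C,c,.102); print(w.round(3).tolist()); print("ctr",w[:4].mean(0).round(3)); 
    for a,b in((0,1),(3,2)): d=w[a]-w[b]; print("yaw",np.degrees(np.arctan2(-d[0],d[1])).round(1),np.linalg.norm(d).round(3))
    for a,b in((0,3),(1,2)): d=w[b]-w[a]; print("yawx",np.degrees(np.arctan2(d[1],d[0])).round(1),np.linalg.norm(d).round(3))
E
```

```text
[[-0.91  0.41  0.  ]
 [ 0.41  0.91  0.  ]
 [ 0.    0.   -1.  ]]
[[0.476, 0.193, 0.102], [0.483, -0.069, 0.102], [0.689, -0.061, 0.102], [0.684, 0.203, 0.102], [0.438, 0.062, 0.102]]
ctr [0.583 0.066 0.102]
yaw 1.6 0.262
yaw 1.2 0.264
yawx 2.7 0.208
yawx 2.3 0.206
[[0.481, 0.184, 0.102], [0.499, -0.061, 0.102], [0.689, -0.057, 0.102], [0.678, 0.197, 0.102], [0.442, 0.061, 0.102]]
ctr [0.587 0.066 0.102]
yaw 4.2 0.245
yaw 2.6 0.254
yawx 3.8 0.197
yawx 1.2 0.19
```

```bash
python3 - <<'E'
from look import *
plan([.449,.061,.38],np.radians(92),48)
E
```

```text
[-32.0, -32.1, 2.1] spin -0.038
[-30.8, -33.3, 2.1] spin -0.038
[-29.5, -34.4, 2.1] spin -0.038
[-28.2, -35.5, 2.1] spin -0.038
[-26.8, -36.6, 2.1] spin -0.038
[-25.4, -37.6, 2.1] spin -0.038
[-23.9, -38.5, 2.1] spin -0.038
[-22.4, -39.4, 2.1] spin -0.038
[-20.9, -40.2, 2.1] spin -0.038
[-19.4, -41.0, 2.1] spin -0.038
[-17.8, -41.7, 2.1] spin -0.038
[-16.2, -42.4, 2.1] spin -0.038
```

Request:
{"fn": "arm_command", "kwargs": {"plan": [{"dp":[-32,-32,2],"spin":-0.038},{"dp":[-31,-33,2],"spin":-0.038},{"dp":[-30,-34,2],"spin":-0.038},{"dp":[-28,-36,2],"spin":-0.038},{"dp":[-27,-37,2],"spin":-0.038}], "grip": -1}}

```text
clock: 1.9
position: [0.3377, 0.3557, 0.3948]
ee_rot: [0.115, 0.993, 0.0, 0.0]
ft_force: [1.1, -0.2, 0.5]
grip_width: 1.0
grasp_force: 0.0
```

Request:
{"fn": "arm_command", "kwargs": {"plan": [{"dp":[-25,-38,2],"spin":-0.038},{"dp":[-24,-39,2],"spin":-0.038},{"dp":[-22,-39,2],"spin":-0.038},{"dp":[-21,-40,2],"spin":-0.038},{"dp":[-19,-41,2],"spin":-0.038}]}}

```text
clock: 2.4
position: [0.4166, 0.1435, 0.385]
ee_rot: [0.021, 1.0, 0.0, 0.0]
ft_force: [0.5, 1.1, 0.9]
grip_width: 1.002
grasp_force: 0.0
```

Request:
{"fn": "arm_command", "kwargs": {"plan": [{"dp":[-18,-42,2],"spin":-0.038},{"dp":[-16,-42,2],"spin":-0.038},{"dp":[0,0,0]}]}}

```text
invalid input at $.plan[2]: expected keys dp, spin
```

```bash
python3 - <<'E'
from look import *
o=manip.get_obs(); print(o["clock"],o["position"],np.degrees(yaw_y()),o["joint_pos"].round(2)); C=cam("wrist",o)
im=viewer.camera("wrist"); cv2.imwrite("pics/w1.png",im)
print([(np.round(d["position"],3).tolist(),round(d["score"],2)) for d in finder.find_in("wrist","lid_tongue")])
print(proj(C,[[.449,.061,.114],[.584,.066,.102]]).round())
E
```

```text
2.4 [0.4165568  0.1434756  0.38495387] 87.6390641621758 [-0.7  -0.08  0.26  1.96  0.02  1.26  1.08]
[([0.523, 0.098, 0.104], 0.59)]
[[170. 231.]
 [193. 332.]]
```

View pics/w1.png

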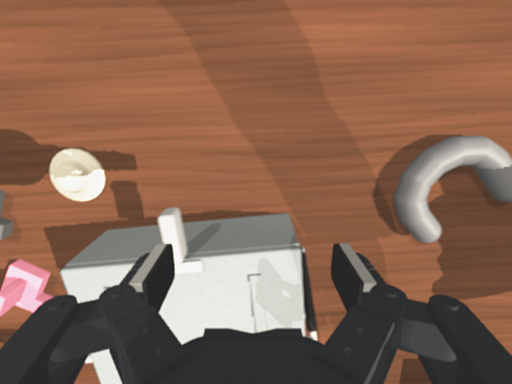

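The wrist view shows the tongue from its tip at about (170,210) to its base at (179,262), close to the predicted (170,231). The trap bend is well to the right.

```bash
python3 - <<'E'
from look import *
C=cam("wrist"); w=onplane(C,[(170.5,209),(178.5,262)],.114); print(w.round(4), np.linalg.norm(w[0]-w[1]))
e=onplane(C,[(66,269),(303,246)],.102);print(e.round(4),np.linalg.norm(e[0]-e[1]))
plan([.449,.061,.345],np.radians(92),45)
E
```

```text
[[0.4266 0.0606 0.114 ]
 [0.4839 0.0605 0.114 ]] 0.05728074171674944
[[ 0.4936 -0.0652  0.102 ]
 [ 0.4787  0.1882  0.102 ]] 0.25388589650323806
[-11.7, -25.7, 13.3] spin -0.028
[-10.9, -26.0, 13.3] spin -0.028
[-10.2, -26.3, 13.3] spin -0.028
```

Request:
{"fn": "arm_command", "kwargs": {"plan": [{"dp":[-12,-26,13],"spin":-0.03},{"dp":[-10,-26,13],"spin":-0.03},{"dp":[-9,-26,13],"spin":-0.03},{"dp":[0,0,30],"spin":0},{"dp":[0,0,30],"spin":0}]}}

```text
clock: 3.0
position: [0.4466, 0.0664, 0.2853]
ee_rot: [-0.023, 1.0, 0.0, 0.001]
ft_force: [0.2, 0.4, -0.7]
grip_width: 1.0
grasp_force: 0.0
```

Request:
{"fn": "arm_command", "kwargs": {"plan": [{"dp":[0,0,30],"spin":0},{"dp":[0,0,0],"spin":0}]}}

```text
clock: 3.2
position: [0.4448, 0.0669, 0.2528]
ee_rot: [-0.024, 1.0, -0.001, -0.003]
ft_force: [-0.8, -0.6, 0.5]
grip_width: 1.0
grasp_force: 0.0
```

```bash
python3 - <<'E'
from look import *
o=manip.get_obs(); print(o["clock"],o["position"],np.degrees(yaw_y()),o["ft_force"])
E
```

```text
3.2 [0.44483477 0.06686406 0.25284147] 92.71152166468553 [-0.78652989 -0.63381731  0.46940424]
```

Request:
{"fn": "arm_command", "kwargs": {"plan": [{"dp":[-3,-6,-2],"spin":0},{"dp":[0,0,0],"spin":0},{"dp":[0,0,0],"spin":0},{"dp":[0,0,0],"spin":0},{"dp":[0,0,0],"spin":0}], "grip": 1, "newtons": 30}}

```text
clock: 3.7
position: [0.4498, 0.0605, 0.2583]
ee_rot: [-0.024, 1.0, -0.0, 0.0]
ft_force: [-2.1, 5.2, 4.8]
grip_width: 0.181
grasp_force: 35.2
```

```bash
python3 - <<'E'
from look import *
o=manip.get_obs(); print(o["clock"],o["position"],np.degrees(yaw_y()),o["ft_force"],o["grip_width"],o["grasp_force"])
# lid arc increments in case frame, tool axes: tool x=-case x, z=-up
th=np.linspace(0,1.1,13); x=-235*np.cos(th)+10*np.sin(th); z=235*np.sin(th)+10*np.cos(th)
for i in range(12): print(round(th[i+1],2),[round(-(x[i+1]-x[i]),1),0,round(-(z[i+1]-z[i]),1)])
E
```

```text
3.7 [0.4497736  0.06047107 0.25828646] 92.70290348045246 [-2.05423192  5.21569184  4.75714611] 0.18120215003377887 35.21090090274811
0.09 [np.float64(-1.9), 0, np.float64(-21.5)]
0.18 [np.float64(-3.9), 0, np.float64(-21.2)]
0.28 [np.float64(-5.8), 0, np.float64(-20.8)]
0.37 [np.float64(-7.7), 0, np.float64(-20.1)]
0.46 [np.float64(-9.5), 0, np.float64(-19.4)]
0.55 [np.float64(-11.2), 0, np.float64(-18.4)]
0.64 [np.float64(-12.8), 0, np.float64(-17.3)]
0.73 [np.float64(-14.4), 0, np.float64(-16.1)]
0.82 [np.float64(-15.8), 0, np.float64(-14.7)]
0.92 [np.float64(-17.1), 0, np.float64(-13.2)]
1.01 [np.float64(-18.2), 0, np.float64(-11.6)]
1.1 [np.float64(-19.2), 0, np.float64(-9.8)]
```

Request:
{"fn": "arm_command", "kwargs": {"plan": [{"dp":[-2,0,-21],"spin":0},{"dp":[-4,0,-21],"spin":0},{"dp":[-6,0,-21],"spin":0},{"dp":[-8,0,-20],"spin":0},{"dp":[-9,0,-19],"spin":0}]}}

```text
clock: 4.2
position: [0.4784, 0.0621, 0.3601]
ee_rot: [-0.024, 1.0, -0.0, -0.0]
ft_force: [7.7, -0.9, -9.1]
grip_width: 0.178
grasp_force: 33.1
```

Request:
{"fn": "arm_command", "kwargs": {"plan": [{"dp":[-11,0,-18],"spin":0},{"dp":[-13,0,-17],"spin":0},{"dp":[-14,0,-16],"spin":0},{"dp":[-16,0,-15],"spin":0},{"dp":[0,0,0],"spin":0}]}}

```text
clock: 4.7
position: [0.5335, 0.0652, 0.4273]
ee_rot: [-0.024, 1.0, 0.0, 0.001]
ft_force: [-4.5, -0.4, 6.4]
grip_width: 0.18
grasp_force: 35.8
```

```bash
python3 - <<'E'
from look import *
o=manip.get_obs(); print(o["clock"],o["position"],np.degrees(yaw_y()),o["ft_force"],o["grip_width"],o["grasp_force"])
cv2.imwrite("pics/s2.png",viewer.camera("side"))
E
```

```text
4.7 [0.53346265 0.06518297 0.42733938] 92.72353904349018 [-4.464114   -0.39140595  6.40112078] 0.18041048039929328 35.79459607601166
```

View pics/s2.png

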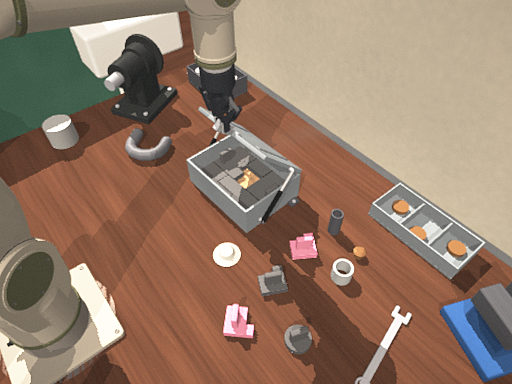

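The lid is following at about 0.82 rad, and the gap shows as the light patch near (247,178). I'll keep lifting.

Request:
{"fn": "arm_command", "kwargs": {"plan": [{"dp":[-17,0,-13],"spin":0},{"dp":[-18,0,-12],"spin":0},{"dp":[-19,0,-10],"spin":0},{"dp":[-14,0,-6],"spin":0},{"dp":[0,0,0],"spin":0}]}}

```text
clock: 5.25
position: [0.601, 0.069, 0.4671]
ee_rot: [-0.024, 1.0, 0.0, 0.0]
ft_force: [-0.5, 2.3, 3.9]
grip_width: 0.183
grasp_force: 36.3
```

Request:
{"fn": "arm_command", "kwargs": {"plan": [{"dp":[0,0,0],"spin":0},{"dp":[0,0,0],"spin":0},{"dp":[0,0,0],"spin":0}], "grip": -1}}

```text
clock: 5.55
position: [0.5998, 0.0679, 0.4665]
ee_rot: [-0.023, 1.0, 0.0, -0.0]
ft_force: [-1.0, 1.4, -0.3]
grip_width: 0.684
grasp_force: 0.0
```

Request:
{"fn": "arm_command", "kwargs": {"plan": [{"dp":[40,0,0],"spin":0},{"dp":[45,0,0],"spin":0},{"dp":[45,0,0],"spin":0},{"dp":[0,0,0],"spin":0},{"dp":[0,0,0],"spin":0}]}}

```text
clock: 6.05
position: [0.4696, 0.0618, 0.4672]
ee_rot: [-0.024, 1.0, 0.001, 0.001]
ft_force: [-0.9, 0.6, 0.0]
grip_width: 1.005
grasp_force: 0.0
```

```bash
python3 - <<'E'
from look import *
o=manip.get_obs(); print(o["clock"],o["position"],np.degrees(yaw_y()),o["joint_pos"].round(2))
im=viewer.camera("wrist"); cv2.imwrite("pics/w2.png",cv2.resize(im,(800,600),interpolation=cv2.INTER_CUBIC)); np.savez("w2.npz",im=im,p=o["position"],q=o["ee_rot"])
im=viewer.camera("side"); cv2.imwrite("pics/s3.png",cv2.resize(im[60:280,140:340],None,fx=2.6,fy=2.6,interpolation=cv2.INTER_CUBIC))
E
```

```text
6.05 [0.46963938 0.061767   0.46723835] 92.7370551306148 [-0.63 -0.06  0.39  1.76  0.02  1.43  1.38]
```

View pics/w2.png

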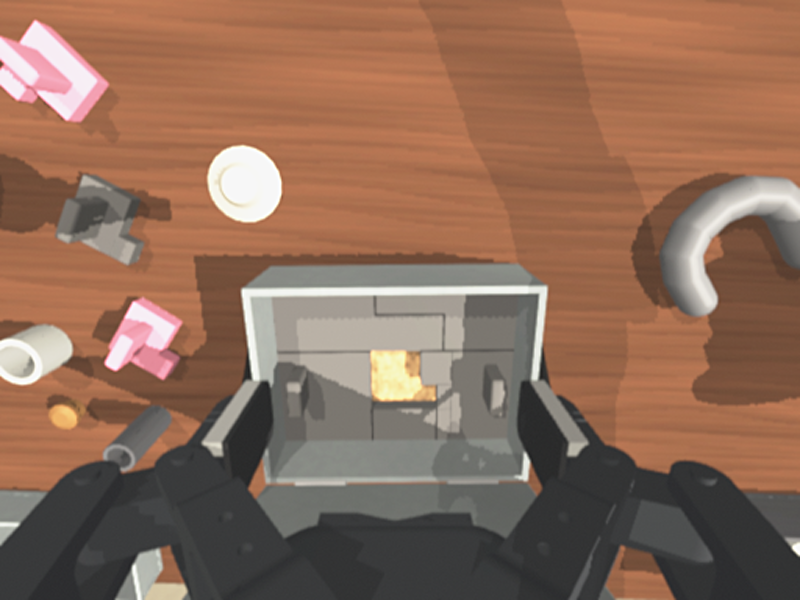

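View pics/s3.png

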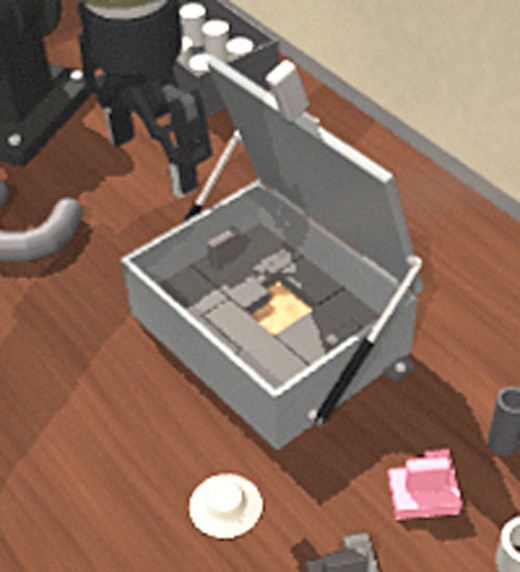

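The lid stands fully open. In w2 the gap's gold floor runs from about (371,350) to (437,403), with the step at lower right. The neighbour fins are near (297,390) and (495,392), and the dark block is near (100,215).

```bash
python3 - <<'E'
from look import *
d=np.load("w2.npz"); o=dict(position=d["p"],ee_rot=d["q"]); C=cam("wrist",o); s=.64
g=onplane(C,np.array([(371,350),(420,350),(372,408),(437,406),(437,384)])*s,.03); print("gap pts",g.round(4).tolist())
f=onplane(C,np.array([(296,365),(494,367),(298,412),(496,412)])*s,.07); print("fin tops",f.round(4).tolist(),f.mean(0).round(4))
r=onplane(C,np.array([(243,288),(547,286)])*s,.09); print("front rim",r.round(4).tolist(),np.linalg.norm(r[0]-r[1]))
c=d["im"]; 
a=cv2.resize(c[200:290,150:360],(800,343),interpolation=cv2.INTER_CUBIC); b=cv2.resize(c[95:185,20:110],(343,343)); 
# frame scale: crop a x3.81 origin (150,200) ; b x3.81 origin (20,95)
k=np.zeros((600,800,3),np.uint8); k[:343]=a; b=cv2.resize(c[95:185,20:110],(257,257),interpolation=cv2.INTER_CUBIC); k[343:]=b[:257,:].repeat(1,1)[:, :1].repeat(800,1) if 0 else 0; k[343:600,:257]=b
cv2.imwrite("pics/w2c.png",k)
E
```

```text
gap pts [[0.5728, 0.0417, 0.03], [0.5705, 0.0929, 0.03], [0.6418, 0.0449, 0.03], [0.636, 0.1158, 0.03], [0.6092, 0.1137, 0.03]]
fin tops [[0.5738, -0.0276, 0.07], [0.5672, 0.1612, 0.07], [0.625, -0.0269, 0.07], [0.616, 0.1689, 0.07]] [0.5955 0.0689 0.07  ]
front rim [[0.4938, -0.0662, 0.09], [0.4801, 0.1915, 0.09]] 0.25808863562148276
```

View pics/w2c.png

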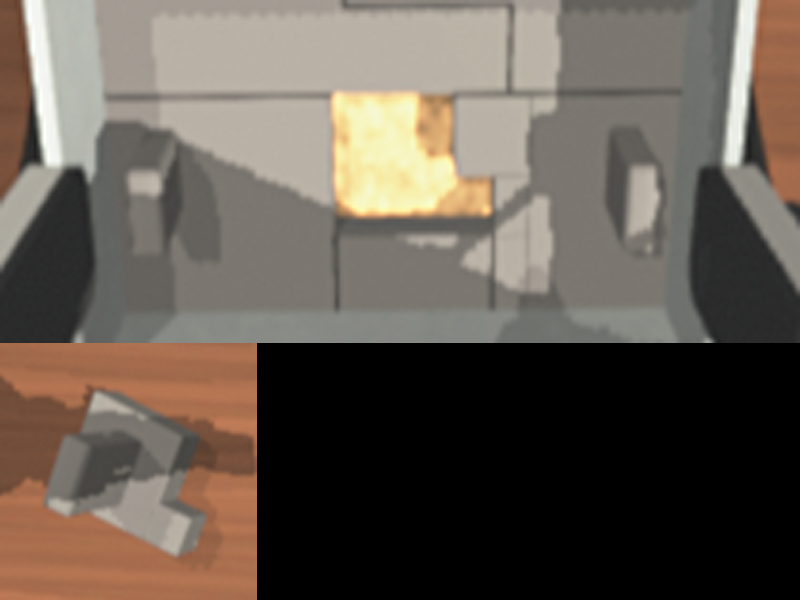

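```bash
cat > fit.py <<'E'
from look import *
from scipy.optimize import least_squares
def fit(C,uv,M,g):
    """pose x,y,yaw of world-level model points M (m) seen at uv"""
    def w(v): c,s=np.cos(v[2]),np.sin(v[2]); return np.c_[v[0]+c*M[:,0]-s*M[:,1],v[1]+s*M[:,0]+c*M[:,1],M[:,2]]
    r=least_squares(lambda v:(proj(C,w(v))-uv).ravel(),g); return r.x,r.fun.reshape(-1,2)
E
python3 - <<'E'
from fit import *
d=np.load("w2.npz"); C=cam("wrist",dict(position=d["p"],ee_rot=d["q"]))
k=800/210
uv=np.array([(332,92),(456,95),(456,177),(493,178),(493,231),(336,231)])/k+[150,200]
M=np.array([(-34.5,-26.5,30),(-34.5,26.5,30),(5.5,26.5,30),(5.5,44.5,30),(34.5,44.5,30),(34.5,-26.5,30)])/1000
x,r=fit(C,uv,M,[.6,.07,.04]); print("gap",x.round(4),r.round(1).tolist())
k=257/90
uv=(np.array([(97,391),(197,435),(163,500),(205,517),(182,553)])-[0,343])/k+[20,95]
B=np.array([(-32,-24,18),(-32,24,18),(8,24,18),(8,42,18),(32,42,18)])/1000
x,r=fit(C,uv,B,[.45,-.23,-.4]); print("block",x.round(4),r.round(1).tolist())
o=manip.get_obs();T=cam("side"); p=np.array([.5335,.0652,.4273]); print(proj(T,[p,p+[0,0,.1],p+[0,0,.2]]).round())
E
```

```text
gap [0.6065 0.0695 0.0417] [[0.2, 0.0], [0.1, -0.6], [-0.5, -0.2], [0.5, -0.5], [-0.1, 0.8], [-0.4, 0.6]]
block [ 0.4484 -0.2251 -0.4568] [[1.5, -0.9], [-2.1, -0.2], [1.5, 0.4], [-2.0, 0.0], [1.1, 0.7]]
[[217.  65.]
 [212.  17.]
 [207. -42.]]
```

Request:
{"fn": "arm_command", "kwargs": {"plan": [{"dp":[0,-10,-45],"spin":0},{"dp":[0,-10,-45],"spin":0},{"dp":[0,-10,-45],"spin":0},{"dp":[0,-10,-45],"spin":0},{"dp":[0,0,-45],"spin":0}]}}

```text
clock: 6.65
position: [0.473, 0.0208, 0.6935]
ee_rot: [-0.022, 1.0, -0.0, 0.0]
ft_force: [1.1, 0.1, 0.1]
grip_width: 0.998
grasp_force: 0.0
```

```bash
python3 - <<'E'
from look import *
o=manip.get_obs(); print(o["clock"],o["position"],o["joint_pos"].round(3),Ro.from_quat(o["ee_rot"]).as_matrix().round(3).tolist())
E
```

```text
6.65 [0.47300361 0.02079246 0.69353622] [-0.6   -0.007  0.46   1.252  0.004  1.896  1.477] [[-0.999, -0.045, 0.001], [-0.045, 0.999, -0.001], [-0.001, -0.001, -1.0]]
```

Request:
{"fn": "arm_command", "kwargs": {"plan": [{"dp":[0,0,-40],"spin":0},{"dp":[0,0,-40],"spin":0},{"dp":[0,0,-40],"spin":0},{"dp":[0,0,-40],"spin":0}]}}

```text
clock: 7.05
position: [0.4656, 0.0225, 0.7851]
ee_rot: [-0.023, 1.0, -0.001, 0.022]
ft_force: [0.4, -0.1, 0.3]
grip_width: 0.998
grasp_force: 0.0
```

```bash
python3 - <<'E'
from look import *
o=manip.get_obs(); print(o["clock"],o["position"],o["joint_pos"].round(3),Ro.from_quat(o["ee_rot"]).as_matrix().round(3).tolist())
E
```

```text
7.05 [0.46559938 0.02252517 0.785114  ] [-0.954  0.069  0.906  0.998 -0.058  2.057  1.538] [[-0.998, -0.045, 0.043], [-0.045, 0.999, -0.001], [-0.043, -0.003, -0.999]]
```

Request:
{"fn": "arm_command", "kwargs": {"plan": [{"dp":[0,0,-40],"spin":0},{"dp":[0,0,-40],"spin":0},{"dp":[0,0,-40],"spin":0}]}}

```text
clock: 7.35
position: [0.447, 0.0231, 0.8207]
ee_rot: [-0.025, 0.998, 0.001, 0.063]
ft_force: [7.3, -105.7, 4.6]
grip_width: 1.004
grasp_force: 0.0
```

```bash
cat > st.py <<'E'
from look import *
o=manip.get_obs(); m=Ro.from_quat(o["ee_rot"]).as_matrix()
print(o["clock"],o["position"].round(4),o["joint_pos"].round(3),"x",m[:,0].round(3),"y",m[:,1].round(3),"z",m[:,2].round(3),"grasp",(o["position"]+.155*m[:,2]).round(4),o["ft_force"].round(1),o["grip_width"].round(3),o["grasp_force"])
E
python3 st.py
```

```text
Traceback (most recent call last):
  File "st.py", line 3, in <module>
    print(o["clock"],o["position"].round(4),o["joint_pos"].round(3),"x",m[:,0].round(3),"y",m[:,1].round(3),"z",m[:,2].round(3),"grasp",(o["position"]+.155*m[:,2]).round(4),o["ft_force"].round(1),o["grip_width"].round(3),o["grasp_force"])
                                                                                                                                                                                                    ^^^^^^^^^^^^^^^^^^^^^
AttributeError: 'float' object has no attribute 'round'
```

```bash
sed -i 's/o\["grip_width"\].round(3)/o["grip_width"]/' st.py; python3 st.py; python3 -c "
from look import *
print(manip.get_obs()['joint_velocities'].round(2), manip.get_obs()['torque'].round(2))"
```

```text
7.35 [0.447  0.0231 0.8207] [-1.389  0.042  1.34   0.948 -0.045  2.058  1.546] x [-0.991 -0.05  -0.125] y [-0.05   0.999 -0.001] z [ 0.125  0.005 -0.992] grasp [0.4664 0.024  0.667 ] [   7.3 -105.7    4.6] 1.0035648658077727 0.0
[-1.2  -0.41  0.11 -0.21 -0.18 -0.04 -0.02] [-7.33 -0.37 -1.22]
```

Request:
{"fn": "arm_command", "kwargs": {"plan": [{"dp":[0,0,0],"spin":0},{"dp":[0,0,0],"spin":0}]}}

```text
clock: 7.55
position: [0.4473, 0.0217, 0.82]
ee_rot: [-0.023, 0.998, 0.001, 0.062]
ft_force: [0.6, -1.5, -0.8]
grip_width: 0.999
grasp_force: 0.0
```

```bash
python3 st.py
```

```text
7.55 [0.4473 0.0217 0.82  ] [-1.384  0.043  1.339  0.95  -0.047  2.058  1.545] x [-0.991 -0.046 -0.124] y [-0.047  0.999  0.   ] z [ 0.124  0.006 -0.992] grasp [0.4665 0.0226 0.6662] [ 0.6 -1.5 -0.8] 0.9988889673038875 0.0
```

Request:
{"fn": "arm_command", "kwargs": {"plan": [{"dp":[-2,0,-12],"spin":0},{"dp":[-2,0,-12],"spin":0},{"dp":[-2,0,-12],"spin":0},{"dp":[-2,0,-12],"spin":0}]}}

```text
clock: 7.95
position: [0.4431, 0.0191, 0.8366]
ee_rot: [-0.022, 0.996, 0.003, 0.081]
ft_force: [-0.3, -0.4, -0.4]
grip_width: 1.004
grasp_force: 0.0
```

```bash
python3 st.py
```

```text
7.95 [0.4431 0.0191 0.8366] [-1.367  0.048  1.34   0.909 -0.058  2.058  1.552] x [-0.986 -0.043 -0.162] y [-0.044  0.999  0.003] z [ 0.162  0.01  -0.987] grasp [0.4683 0.0206 0.6836] [-0.3 -0.4 -0.4] 1.0038530118049258 0.0
```

Request:
{"fn": "arm_command", "kwargs": {"plan": [{"dp":[-4,0,-24],"spin":0},{"dp":[-4,0,-24],"spin":0},{"dp":[-4,0,-24],"spin":0},{"dp":[-4,0,-24],"spin":0},{"dp":[-4,0,-24],"spin":0}]}}

```text
clock: 8.45
position: [0.4273, 0.0187, 0.8768]
ee_rot: [-0.024, 0.991, 0.006, 0.13]
ft_force: [0.2, -0.0, -0.5]
grip_width: 0.999
grasp_force: 0.0
```

```bash
python3 st.py
```

```text
8.45 [0.4273 0.0187 0.8768] [-1.382  0.036  1.339  0.814 -0.046  2.058  1.543] x [-0.965 -0.045 -0.258] y [-0.048  0.999  0.005] z [ 0.258  0.017 -0.966] grasp [0.4672 0.0214 0.727 ] [ 0.2 -0.  -0.5] 0.9985507629306126 0.0
```

```bash
cat >> look.py <<'E'
def plan2(grasp,spin=0,step=40,L=.155,n=None):
    """rows to bring grasp point to grasp (world) with total spin about tool z, any tilt"""
    o=manip.get_obs(); m=Ro.from_quat(o["ee_rot"]).as_matrix(); D=np.array(grasp)-L*m[:,2]-o["position"]
    n=n or int(max(np.ceil(np.linalg.norm(D)*1000/step),np.ceil(abs(spin)/.12),1))
    for i in range(n):
        mm=m@Ro.from_rotvec([0,0,spin*i/n]).as_matrix(); print(np.round(mm.T@D/n*1000,1).tolist(),round(spin/n,3))
E
python3 - <<'E'
from look import *
plan2([.448,-.225,.22],.505,45)
E
```

```text
[12.4, -19.1, 37.0] 0.039
[11.6, -19.5, 37.0] 0.039
[10.8, -20.0, 37.0] 0.039
[10.1, -20.4, 37.0] 0.039
[9.3, -20.7, 37.0] 0.039
[8.4, -21.1, 37.0] 0.039
[7.6, -21.4, 37.0] 0.039
[6.8, -21.7, 37.0] 0.039
[5.9, -21.9, 37.0] 0.039
[5.1, -22.1, 37.0] 0.039
[4.2, -22.3, 37.0] 0.039
[3.3, -22.5, 37.0] 0.039
[2.5, -22.6, 37.0] 0.039
```

Request:
{"fn": "arm_command", "kwargs": {"plan": [{"dp":[6,-8,18],"spin":0.02},{"dp":[6,-9,19],"spin":0.02},{"dp":[12,-20,37],"spin":0.04},{"dp":[11,-20,37],"spin":0.04},{"dp":[10,-20,37],"spin":0.04}]}}

```text
clock: 8.95
position: [0.4196, -0.055, 0.7234]
ee_rot: [0.055, 0.99, 0.017, 0.127]
ft_force: [-0.1, -0.8, 0.7]
grip_width: 1.001
grasp_force: 0.0
```

```bash
python3 st.py; python3 -c "
from look import *
plan2([.448,-.225,.22],.505-.16,45)"
```

```text
8.95 [ 0.4196 -0.055   0.7234] [-1.248 -0.441  0.776  1.38   0.417  1.814  1.132] x [-0.962  0.113 -0.249] y [0.104 0.993 0.048] z [ 0.252  0.02  -0.967] grasp [ 0.4587 -0.0519  0.5735] [-0.1 -0.8  0.7] 1.0009143319526592 0.0
[8.7, -21.1, 37.3] 0.038
[7.9, -21.4, 37.3] 0.038
[7.1, -21.7, 37.3] 0.038
[6.3, -22.0, 37.3] 0.038
[5.4, -22.2, 37.3] 0.038
[4.6, -22.4, 37.3] 0.038
[3.7, -22.6, 37.3] 0.038
[2.8, -22.7, 37.3] 0.038
[2.0, -22.8, 37.3] 0.038
```

Request:
{"fn": "arm_command", "kwargs": {"plan": [{"dp":[9,-21,37],"spin":0.038},{"dp":[8,-21,37],"spin":0.038},{"dp":[7,-22,37],"spin":0.038},{"dp":[6,-22,37],"spin":0.038},{"dp":[5,-22,37],"spin":0.038}]}}

```text
clock: 9.45
position: [0.4136, -0.1518, 0.5285]
ee_rot: [0.149, 0.981, 0.029, 0.124]
ft_force: [1.2, 0.1, -0.4]
grip_width: 0.997
grasp_force: 0.0
```

```bash
python3 st.py; python3 -c "
from look import *
plan2([.448,-.225,.20],.38-.19-.02,45)"
```

```text
9.45 [ 0.4136 -0.1518  0.5285] [-0.858 -0.477  0.809  1.818  0.34   1.405  1.192] x [-0.925  0.3   -0.234] y [0.286 0.954 0.093] z [ 0.251  0.019 -0.968] grasp [ 0.4526 -0.1488  0.3786] [ 1.2  0.1 -0.4] 0.9970524365062687 0.0
[4.7, -18.1, 34.0] 0.034
[4.0, -18.3, 34.0] 0.034
[3.4, -18.4, 34.0] 0.034
[2.8, -18.5, 34.0] 0.034
[2.2, -18.6, 34.0] 0.034
```

Request:
{"fn": "arm_command", "kwargs": {"plan": [{"dp":[5,-18,34],"spin":0.034},{"dp":[4,-18,34],"spin":0.034},{"dp":[3,-18,34],"spin":0.034},{"dp":[3,-18,34],"spin":0.034},{"dp":[2,-19,34],"spin":0.034}]}}

```text
clock: 9.95
position: [0.4095, -0.227, 0.3506]
ee_rot: [0.232, 0.964, 0.039, 0.121]
ft_force: [-0.3, -0.9, -0.4]
grip_width: 1.0
grasp_force: 0.0
```

Request:
{"fn": "arm_command", "kwargs": {"plan": [{"dp":[0,0,0],"spin":0}]}}

```text
clock: 10.05
position: [0.408, -0.2278, 0.3485]
ee_rot: [0.233, 0.964, 0.038, 0.118]
ft_force: [-0.3, 1.0, 1.1]
grip_width: 0.998
grasp_force: 0.0
```

```bash
python3 st.py; python3 - <<'E'
from look import *
o=manip.get_obs(); im=viewer.camera("wrist"); np.savez("w3.npz",im=im,p=o["position"],q=o["ee_rot"])
cv2.imwrite("pics/w3.png",cv2.resize(im,(800,600),interpolation=cv2.INTER_CUBIC))
E
```

```text
10.05 [ 0.408  -0.2278  0.3485] [-0.909 -0.406  1.185  2.063  0.338  1.019  1.241] x [-0.863  0.459 -0.21 ] y [0.441 0.888 0.129] z [ 0.246  0.019 -0.969] grasp [ 0.4461 -0.2249  0.1983] [-0.3  1.   1.1] 0.9978781349778709 0.0
```

View pics/w3.png

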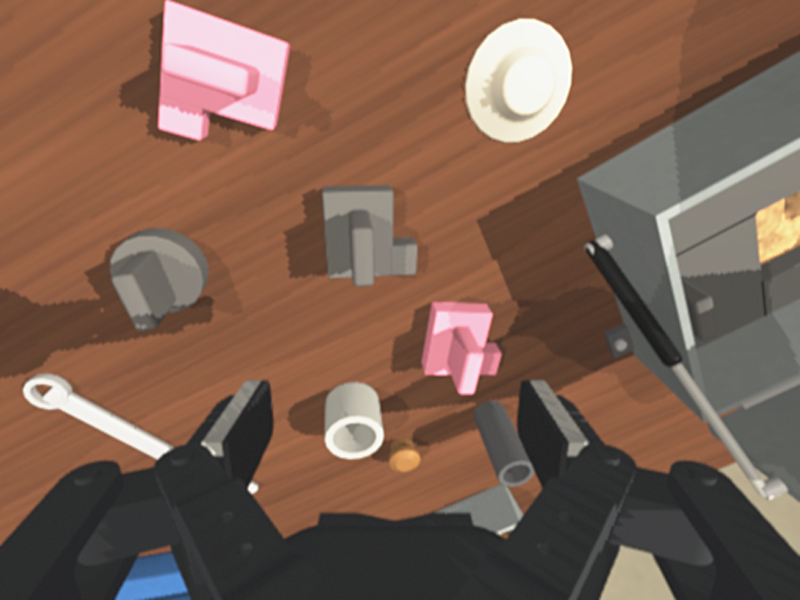

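The dark block's plate corners are near (323,190), (392,190), (392,238) and (416,239). Its step is at lower right, and the fin is centred near column 361.

```bash
python3 - <<'E'
from fit import *
d=np.load("w3.npz"); C=cam("wrist",dict(position=d["p"],ee_rot=d["q"])); s=.64
B=np.array([(-32,-24,18),(-32,24,18),(8,24,18),(8,42,18),(32,42,18),(32,-24,18)])/1000
uv=np.array([(323,190),(392,190),(392,238),(416,239),(416,270),(328,274)])*s
for k in (4,6):
    x,r=fit(C,uv[:k],B[:k],[.45,-.225,-.46]); print(x.round(4),r.round(1).tolist())
def w(P): P=np.array(P)/1000.; c,q=np.cos(x[2]),np.sin(x[2]); return np.c_[x[0]+c*P[:,0]-q*P[:,1],x[1]+q*P[:,0]+c*P[:,1],P[:,2]]
print("pred fin top",(proj(C,w([(-20,-7,58),(-20,7,58),(20,7,58),(20,-7,58),(-20,0,18),(32,42,0),(32,-24,0)]))/s).round())
g=cv2.cvtColor(d["im"],cv2.COLOR_BGR2GRAY)
for c in (220,226,231,236,240,260): print(c,g[112:190:1,c].tolist())
E
```

```text
[ 0.4473 -0.229  -0.4546] [[-1.6, -0.6], [0.3, -2.4], [0.6, 2.5], [1.0, 1.1]]
[ 0.4468 -0.2289 -0.4626] [[-1.6, -1.2], [0.4, -2.6], [0.4, 2.4], [0.8, 1.0], [0.2, 0.3], [0.0, 0.9]]
pred fin top [[350. 225.]
 [373. 224.]
 [374. 283.]
 [353. 284.]
 [358. 205.]
 [412. 261.]
 [328. 265.]]
220 [112, 113, 110, 107, 105, 104, 103, 100, 96, 100, 122, 145, 152, 152, 151, 151, 151, 151, 151, 151, 152, 152, 152, 152, 142, 121, 102, 99, 101, 100, 101, 101, 100, 100, 101, 101, 101, 101, 101, 100, 101, 100, 101, 100, 100, 101, 101, 100, 101, 102, 101, 101, 101, 100, 101, 100, 100, 101, 101, 99, 99, 109, 132, 150, 150, 132, 110, 106, 107, 108, 107, 105, 103, 102, 104, 106, 108, 107]
226 [106, 105, 105, 107, 108, 107, 104, 99, 96, 102, 125, 149, 153, 151, 151, 151, 152, 152, 152, 152, 152, 143, 121, 94, 90, 93, 94, 94, 94, 93, 95, 93, 92, 94, 107, 123, 130, 130, 127, 125, 124, 124, 122, 122, 121, 121, 119, 118, 117, 116, 115, 114, 113, 112, 111, 110, 109, 108, 108, 106, 105, 105, 103, 105, 104, 103, 102, 102, 101, 100, 99, 103, 105, 107, 107, 108, 107, 108]
231 [106, 107, 107, 108, 108, 108, 105, 99,
[... 810 characters left out ...]
 152, 152, 151, 151, 151, 151, 151, 151, 151, 149, 143, 136, 132, 132, 132, 133, 133, 133, 134, 133, 132, 133, 132, 132, 131, 132, 132, 131, 132, 131, 132, 131, 131, 130, 130, 130, 129, 130, 129, 129, 129, 130, 130, 129, 130, 129, 130, 133, 136, 126, 109, 105, 106, 107, 107, 106, 106, 104, 104, 104, 104, 104, 102]
260 [111, 111, 109, 107, 105, 103, 102, 102, 103, 107, 112, 115, 115, 113, 108, 107, 108, 106, 104, 103, 105, 105, 103, 104, 106, 107, 105, 106, 110, 112, 113, 114, 109, 102, 98, 99, 99, 99, 99, 100, 96, 92, 91, 95, 113, 135, 144, 146, 149, 149, 148, 149, 150, 150, 149, 150, 149, 147, 149, 150, 150, 149, 148, 131, 102, 96, 104, 104, 104, 105, 108, 110, 112, 112, 111, 109, 107, 106]
```

```bash
python3 - <<'E'
from fit import *
d=np.load("w3.npz"); C=cam("wrist",dict(position=d["p"],ee_rot=d["q"])); s=.64
B=np.array([(-32,-24,18),(-32,24,18),(8,24,18),(8,42,18),(32,42,18),(32,-24,18),(-20,0,58),(20,0,58),(-20,0,18)])/1000
uv=np.array([(323,190.6),(392,190.6),(392,245),(416,245),(416,274),(328,276.6),(361,228),(362.5,284.4),(360,208.6)])*s
x,r=fit(C,uv,B,[.45,-.225,-.46]); print(x.round(4),r.round(1).tolist())
m=Ro.from_quat(d["q"]).as_matrix(); print(m[:,1])
print("needed heading",np.degrees(x[2])+90,"have",np.degrees(np.arctan2(m[1,1],m[0,1])))
plan2([x[0],x[1],.10],0,45)
E
```

```text
[ 0.4487 -0.2299 -0.4853] [[-0.8, -0.1], [1.0, -0.5], [0.2, 0.1], [0.5, -0.3], [-0.5, 0.1], [-0.6, 0.5], [0.7, -0.3], [0.3, 1.3], [-1.0, -0.6]]
[0.44057243 0.88842166 0.1288522 ]
needed heading 62.19322000284279 have 63.62297318277955
[5.9, -6.1, 32.6] 0.0
[5.9, -6.1, 32.6] 0.0
[5.9, -6.1, 32.6] 0.0
```

Request:
{"fn": "arm_command", "kwargs": {"plan": [{"dp":[6,-6,33],"spin":0.02},{"dp":[6,-6,33],"spin":0},{"dp":[6,-6,32],"spin":0},{"dp":[0,0,0],"spin":0}]}}

```text
clock: 10.5
position: [0.4101, -0.2197, 0.2853]
ee_rot: [0.231, 0.966, 0.046, 0.106]
ft_force: [-0.4, 0.0, 0.1]
grip_width: 1.0
grasp_force: 0.0
```

```bash
python3 st.py; python3 - <<'E'
from look import *
plan2([.4487,-.2299,.048],0,28)
E
```

```text
10.5 [ 0.4101 -0.2197  0.2853] [-0.86  -0.056  1.315  2.132 -0.11   0.839  1.628] x [-0.871  0.456 -0.184] y [0.437 0.889 0.137] z [ 0.227  0.039 -0.973] grasp [ 0.4452 -0.2136  0.1344] [-0.4  0.   0.1] 1.0001524596012012 0.0
[1.4, -6.2, 21.1] 0.0
[1.4, -6.2, 21.1] 0.0
[1.4, -6.2, 21.1] 0.0
[1.4, -6.2, 21.1] 0.0
```

Request:
{"fn": "arm_command", "kwargs": {"plan": [{"dp":[1,-6,20],"spin":0},{"dp":[1,-6,20],"spin":0}]}}

```text
clock: 10.7
position: [0.4128, -0.2277, 0.2512]
ee_rot: [0.23, 0.966, 0.051, 0.109]
ft_force: [1.0, 0.7, 2.1]
grip_width: 0.996
grasp_force: 0.0
```

```bash
python3 st.py; python3 - <<'E'
from look import *
plan2([.4487,-.2299,.048],0,28)
E
```

```text
10.7 [ 0.4128 -0.2277  0.2512] [-0.685  0.187  1.247  2.148 -0.479  0.808  1.956] x [-0.87   0.456 -0.187] y [0.434 0.889 0.148] z [ 0.234  0.048 -0.971] grasp [ 0.4491 -0.2203  0.1007] [1.  0.7 2.1] 0.9963180919362654 0.0
[2.9, -8.3, 25.3] 0.0
[2.9, -8.3, 25.3] 0.0
```

Request:
{"fn": "arm_command", "kwargs": {"plan": [{"dp":[3,-8,25],"spin":0},{"dp":[3,-8,18],"spin":0},{"dp":[0,0,0],"spin":0}]}}

```text
clock: 11.0
position: [0.4085, -0.2374, 0.2042]
ee_rot: [0.232, 0.966, 0.05, 0.106]
ft_force: [-0.7, -0.6, 0.1]
grip_width: 1.008
grasp_force: 0.0
```

```bash
python3 st.py; python3 - <<'E'
from look import *
plan2([.4487,-.2299,.048],0,28)
E
```

```text
11.0 [ 0.4085 -0.2374  0.2042] [-0.484  0.311  1.081  2.173 -0.663  0.752  2.131] x [-0.87   0.459 -0.182] y [0.437 0.887 0.146] z [ 0.229  0.047 -0.972] grasp [ 0.444  -0.23    0.0535] [-0.7 -0.6  0.1] 1.0076815348726256 0.0
[-3.1, 1.4, 6.4] 0.0
```

Request:
{"fn": "arm_command", "kwargs": {"plan": [{"dp":[-3,1,5],"spin":0},{"dp":[0,0,0],"spin":0}]}}

```text
clock: 11.2
position: [0.4143, -0.2376, 0.2016]
ee_rot: [0.231, 0.965, 0.05, 0.109]
ft_force: [0.1, 0.4, 0.2]
grip_width: 1.003
grasp_force: 0.0
```

Request:
{"fn": "arm_command", "kwargs": {"plan": [{"dp":[0,0,0],"spin":0},{"dp":[0,0,0],"spin":0},{"dp":[0,0,0],"spin":0},{"dp":[0,0,0],"spin":0},{"dp":[0,0,0],"spin":0}], "grip": 1, "newtons": 50}}

```text
clock: 11.7
position: [0.4128, -0.2383, 0.2002]
ee_rot: [0.232, 0.965, 0.049, 0.108]
ft_force: [-15.7, -0.6, 30.7]
grip_width: 0.17
grasp_force: 48.6
```

```bash
python3 st.py
```

```text
11.7 [ 0.4128 -0.2383  0.2002] [-0.469  0.332  1.067  2.167 -0.692  0.748  2.149] x [-0.869  0.46  -0.185] y [0.438 0.887 0.146] z [ 0.231  0.045 -0.972] grasp [ 0.4487 -0.2313  0.0496] [-15.7  -0.6  30.7] 0.16978004449672363 48.560356283560395
```

Request:
{"fn": "arm_command", "kwargs": {"plan": [{"dp":[-4,3,-20],"spin":0},{"dp":[-5,4,-27],"spin":0},{"dp":[-5,4,-27],"spin":0},{"dp":[-5,4,-27],"spin":0},{"dp":[-5,4,-27],"spin":0}]}}

```text
clock: 12.2
position: [0.4116, -0.2381, 0.3301]
ee_rot: [0.233, 0.965, 0.049, 0.106]
ft_force: [1.1, 2.6, -6.5]
grip_width: 0.154
grasp_force: 53.5
```

```bash
python3 st.py; python3 - <<'E'
from look import *
plan2([.50,.0,.26],-.5,30)
E
```

```text
12.2 [ 0.4116 -0.2381  0.3301] [-0.806 -0.168  1.237  2.056  0.026  0.951  1.526] x [-0.869  0.46  -0.183] y [0.439 0.887 0.144] z [ 0.228  0.044 -0.973] grasp [ 0.447  -0.2312  0.1794] [ 1.1  2.6 -6.5] 0.15429900000260607 53.54566812515259
[5.1, 26.7, -6.2] -0.056
[3.6, 26.9, -6.2] -0.056
[2.1, 27.0, -6.2] -0.056
[0.6, 27.1, -6.2] -0.056
[-0.9, 27.1, -6.2] -0.056
[-2.4, 27.0, -6.2] -0.056
[-3.9, 26.8, -6.2] -0.056
[-5.4, 26.6, -6.2] -0.056
[-6.9, 26.2, -6.2] -0.056
```

Request:
{"fn": "arm_command", "kwargs": {"plan": [{"dp":[5,25,-6],"spin":-0.05},{"dp":[4,25,-6],"spin":-0.05},{"dp":[2,26,-6],"spin":-0.05},{"dp":[1,26,-6],"spin":-0.05},{"dp":[0,26,-6],"spin":-0.05}]}}

```text
clock: 12.7
position: [0.4386, -0.115, 0.3729]
ee_rot: [0.11, 0.987, 0.036, 0.112]
ft_force: [1.3, -0.1, -4.8]
grip_width: 0.152
grasp_force: 53.6
```

```bash
python3 st.py; python3 - <<'E'
from look import *
plan2([.54,.02,.26],-.25,30)
E
```

```text
12.7 [ 0.4386 -0.115   0.3729] [-0.796 -0.262  0.881  2.055  0.157  1.032  1.375] x [-0.951  0.224 -0.213] y [0.208 0.973 0.095] z [ 0.229  0.046 -0.972] grasp [ 0.4741 -0.1079  0.2222] [ 1.3 -0.1 -4.8] 0.15227688057841876 53.574936389923096
[-8.4, 28.4, -3.2] -0.05
[-9.8, 27.9, -3.2] -0.05
[-11.2, 27.4, -3.2] -0.05
[-12.5, 26.8, -3.2] -0.05
[-13.9, 26.1, -3.2] -0.05
```

Request:
{"fn": "arm_command", "kwargs": {"plan": [{"dp":[-8,28,-3],"spin":-0.05},{"dp":[-10,28,-3],"spin":-0.05},{"dp":[-11,27,-3],"spin":-0.05},{"dp":[-12,27,-3],"spin":-0.05},{"dp":[-14,26,-3],"spin":-0.05}]}}

```text
clock: 13.2
position: [0.5043, 0.0125, 0.4096]
ee_rot: [-0.015, 0.993, 0.021, 0.115]
ft_force: [0.4, -1.2, -4.7]
grip_width: 0.154
grasp_force: 53.6
```

Request:
{"fn": "arm_command", "kwargs": {"plan": [{"dp":[0,0,0],"spin":0}]}}

```text
clock: 13.3
position: [0.5052, 0.0158, 0.4101]
ee_rot: [-0.017, 0.993, 0.021, 0.116]
ft_force: [-0.2, -0.2, -4.4]
grip_width: 0.153
grasp_force: 53.5
```

```bash
python3 st.py; python3 - <<'E'
from look import *
o=manip.get_obs(); im=viewer.camera("wrist"); np.savez("w4.npz",im=im,p=o["position"],q=o["ee_rot"])
cv2.imwrite("pics/w4.png",cv2.resize(im,(800,600),interpolation=cv2.INTER_CUBIC))
plan2([.58,.06,.24],0,30)
E
```

```text
13.3 [0.5052 0.0158 0.4101] [-0.96  -0.085  0.819  1.895  0.055  1.069  1.449] x [-0.972 -0.029 -0.231] y [-0.039  0.999  0.038] z [ 0.23   0.046 -0.972] grasp [0.5408 0.0229 0.2595] [-0.2 -0.2 -4.4] 0.15257010453794018 53.53501260280609
[-17.8, 18.7, 14.6] 0.0
[-17.8, 18.7, 14.6] 0.0
```

View pics/w4.png

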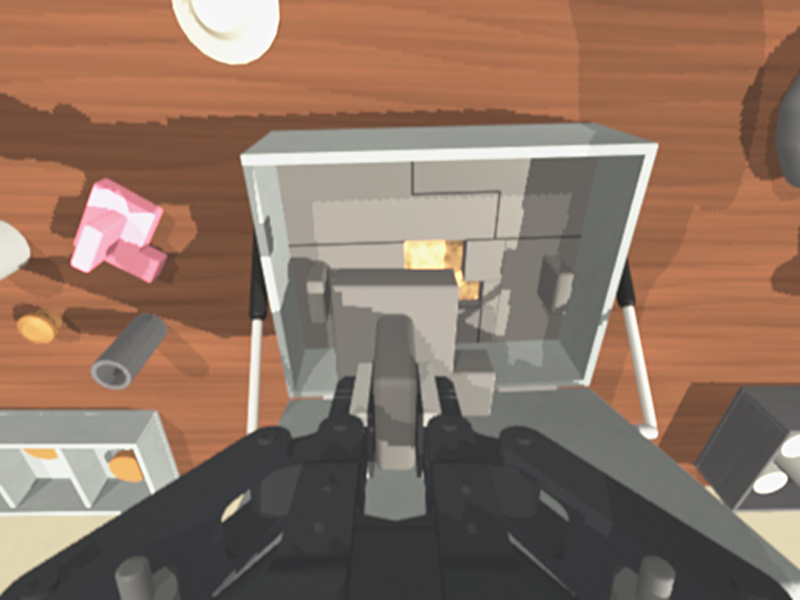

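The block is held squarely. Its front face runs along rows 268–285 between columns 330 and 457, and its step is at right (457–495), the same side as the gap's step at about (470,290). I'll check its pose in the hand against the picture.

```bash
cat > hold.py <<'E'
from look import *
from scipy.optimize import least_squares
d=np.load("w4.npz"); p=viewer.camera_params("wrist"); f=192/np.tan(np.radians(p["vertical_fov"])/2); Tc=np.linalg.inv(np.array(p["T_tool_cam"])); s=.64
Cw=(f,p["cx"],p["cy"],Tc[:3,:3],Tc[:3,3])
R0=np.array([[-.982,0,-.187],[0,1,0],[.187,0,-.982]])
def pts(v,P): # v: mid in tool (m), pitch about tool y, extra yaw about block z
    R=Ro.from_rotvec([0,v[3],0]).as_matrix()@R0@Ro.from_rotvec([0,0,v[4]]).as_matrix(); return (np.array(P)/1000-[0,0,.029])@R.T+v[:3]
P=[(-32,-24,18),(-32,24,18),(-32,24,0),(8,24,18),(8,42,18),(32,42,18),(-20,-7,58),(-20,7,58),(20,0,58),(-20,0,18)]
E
python3 - <<'E'
from hold import *
v=[.0039,0,.1752,0,0]
print((proj(Cw,pts(v,P))/s).round().tolist())
g=cv2.cvtColor(d["im"],cv2.COLOR_BGR2GRAY)
for c in (225,252,280,308): print("col",c/s,[(r/s,int(g[r,c])) for r in range(165,300,3)] if 0 else [int(x) for x in g[165:275:2,c]])
for r in (185,200,215,250,290): print("row",r/s,[int(x) for x in g[r,200:330:2]])
E
```

```text
[[331.0, 287.0], [462.0, 287.0], [456.0, 267.0], [455.0, 374.0], [499.0, 374.0], [492.0, 418.0], [373.0, 383.0], [421.0, 383.0], [397.0, 475.0], [397.0, 315.0]]
col 351.5625 [183, 184, 186, 157, 99, 102, 103, 105, 107, 157, 181, 183, 184, 183, 184, 162, 122, 124, 124, 124, 125, 124, 124, 125, 125, 124, 125, 124, 124, 124, 124, 124, 124, 124, 124, 124, 124, 123, 67, 55, 57, 62, 84, 96, 121, 143, 160, 165, 170, 169, 121, 52, 59, 60, 60]
col 393.75 [184, 184, 185, 157, 99, 104, 104, 106, 108, 157, 182, 183, 183, 184, 184, 184, 185, 183, 126, 102, 102, 103, 103, 103, 103, 103, 103, 102, 104, 105, 106, 106, 106, 105, 105, 106, 106, 106, 113, 130, 135, 130, 124, 125, 125, 124, 125, 124, 125, 124, 126, 124, 103, 101, 102]
col 437.5 [237, 238, 240, 233, 95, 103, 105, 106, 107, 157, 182, 185, 184, 184, 184, 184, 184, 184, 185, 185, 184, 184, 184, 185, 185, 184, 184, 183, 184, 183, 184, 185, 179, 162, 162, 161, 162, 160, 75, 50, 49, 57, 77, 93, 112, 132, 160, 163, 169, 172, 130, 54, 59, 60, 58]
col 481.25 [186, 186, 186, 186, 186, 186, 187, 156, 80, 85, 96, 105, 105, 94, 101, 111, 117, 125, 13
[... 1094 characters left out ...]
108, 100, 100, 100, 100, 101, 99, 69, 102, 100, 99, 102, 115, 128, 130, 128, 121, 122, 122]
row 390.625 [169, 170, 170, 171, 173, 174, 177, 123, 70, 73, 73, 73, 67, 151, 170, 168, 167, 170, 112, 72, 117, 121, 125, 126, 126, 124, 125, 125, 124, 124, 124, 120, 110, 92, 65, 165, 169, 168, 168, 170, 89, 59, 61, 66, 79, 84, 157, 160, 161, 161, 161, 161, 161, 162, 160, 161, 162, 184, 128, 124, 156, 156, 156, 152, 148]
row 453.125 [60, 60, 59, 56, 54, 54, 55, 55, 54, 55, 53, 55, 54, 54, 55, 54, 52, 50, 59, 59, 82, 114, 145, 159, 159, 161, 161, 163, 165, 166, 168, 173, 175, 76, 66, 63, 60, 56, 59, 59, 55, 56, 54, 54, 54, 54, 54, 53, 53, 53, 55, 54, 54, 54, 55, 53, 55, 56, 55, 53, 59, 63, 66, 67, 66]
```

```bash
cat > mv.py <<'E'
from look import *
import sys
V=np.array([.0044,-.0004,.1748]); R0=np.array([[-.982,0,-.187],[0,1,0],[.187,0,-.982]])
o=manip.get_obs(); m=Ro.from_quat(o["ee_rot"]).as_matrix(); mid=o["position"]+m@V; B=m@R0
print("t",o["clock"],"mid",mid.round(4),"bx",B[:,0].round(3),"by",B[:,1].round(3),"toolz",m[:,2].round(3),"F",o["ft_force"].round(1),"J",o["joint_pos"].round(2),"g",round(o["grip_width"],3))
T=[float(a) for a in sys.argv[1:4]]; D=np.array(T)-mid; step=float(sys.argv[4]); n=int(max(1,np.ceil(np.linalg.norm(D)*1000/step)))
print(n,"x",np.round(m.T@D/n*1000,1).tolist())
E
python3 mv.py .582 .065 .161 25
```

```text
t 13.35 mid [0.5403 0.0208 0.2386] bx [0.998 0.033 0.044] by [-0.035  0.999  0.038] toolz [ 0.229  0.045 -0.972] F [-0.2 -0.2 -5.2] J [-0.96 -0.09  0.82  1.9   0.06  1.07  1.45] g 0.152
4 x [-6.0, 9.9, 21.7]
```

Request:
{"fn": "arm_command", "kwargs": {"plan": [{"dp":[-6,10,22],"spin":0},{"dp":[-6,10,22],"spin":0},{"dp":[-6,10,22],"spin":0},{"dp":[-6,10,21],"spin":0},{"dp":[0,0,0],"spin":0}]}}

```text
clock: 13.85
position: [0.5458, 0.0571, 0.3296]
ee_rot: [-0.014, 0.993, 0.02, 0.114]
ft_force: [-0.7, 0.2, -5.4]
grip_width: 0.151
grasp_force: 53.5
```

```bash
python3 mv.py .599 .0685 .086 20
```

```text
t 13.85 mid [0.581  0.0641 0.1585] bx [0.998 0.031 0.041] by [-0.033  0.999  0.037] toolz [ 0.225  0.043 -0.973] F [-0.7  0.2 -5.4] J [-0.95  0.17  0.84  1.9  -0.18  0.9   1.57] g 0.151
4 x [-0.3, 0.3, 18.7]
```

Request:
{"fn": "arm_command", "kwargs": {"plan": [{"dp":[0,0,18],"spin":-0.01},{"dp":[0,0,19],"spin":0},{"dp":[0,0,19],"spin":0},{"dp":[0,0,19],"spin":0},{"dp":[0,0,0],"spin":0}]}}

```text
clock: 14.35
position: [0.5628, 0.0586, 0.2581]
ee_rot: [-0.018, 0.993, 0.02, 0.114]
ft_force: [-0.8, 0.6, -4.7]
grip_width: 0.15
grasp_force: 53.5
```

```bash
python3 mv.py .605 .0695 .066 20; python3 - <<'E'
from look import *
cv2.imwrite("pics/w5.png",cv2.resize(viewer.camera("wrist"),(800,600),interpolation=cv2.INTER_CUBIC))
E
```

```text
t 14.35 mid [0.5981 0.0657 0.087 ] bx [0.998 0.039 0.042] by [-0.04   0.999  0.035] toolz [ 0.227  0.044 -0.973] F [-0.8  0.6 -4.7] J [-0.85  0.32  0.78  1.92 -0.35  0.77  1.7 ] g 0.15
2 x [-1.0, 1.4, 11.1]
```

View pics/w5.png

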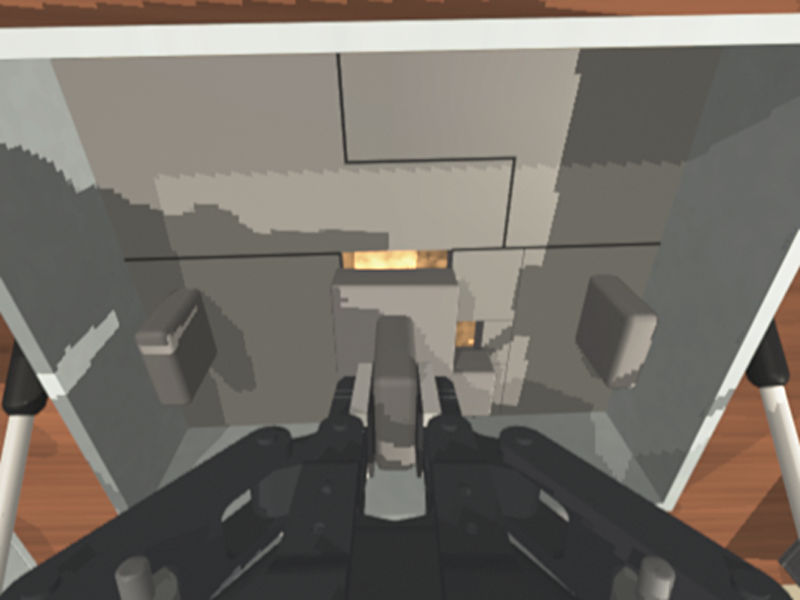

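The block hangs just above the gap. The gap's front edge runs from (341,253) to (452,249) and its step corner is near (483,320), so I can refine the gap pose from here. That was the tenth picture.

```bash
python3 - <<'E'
from fit import *
C=cam("wrist"); s=.64
M=np.array([(-34.5,-26.5,30),(-34.5,26.5,30),(5.5,44.5,30)])/1000
uv=np.array([(341,253),(452,249),(483,320)])*s
x,r=fit(C,uv,M,[.606,.07,.04]); print(x.round(4),r.round(1).tolist())
g=cv2.cvtColor(cv2.imread("pics/w5.png"),cv2.COLOR_BGR2GRAY)
print([int(v) for v in g[260,320:480:4]]); print([int(v) for v in g[335,450:520:2]]); print([int(v) for v in g[235:275:2,400]]); print([int(v) for v in g[300:350:2,468]])
E
```

```text
[0.6084 0.0692 0.0549] [[-0.9, -0.1], [0.7, 0.3], [0.3, -0.1]]
[107, 108, 107, 107, 109, 64, 150, 156, 145, 216, 219, 206, 218, 236, 237, 232, 219, 216, 229, 231, 229, 238, 240, 238, 199, 160, 166, 138, 139, 131, 153, 154, 75, 105, 165, 163, 163, 163, 162, 162]
[160, 161, 157, 133, 121, 129, 140, 145, 146, 142, 141, 139, 100, 71, 69, 70, 119, 165, 162, 161, 162, 164, 159, 136, 132, 117, 106, 108, 107, 108, 101, 98, 116, 134, 131]
[161, 161, 161, 161, 161, 161, 159, 172, 207, 215, 211, 215, 224, 233, 238, 240, 231, 130, 77, 89]
[142, 141, 142, 142, 141, 142, 142, 141, 142, 141, 139, 132, 136, 143, 148, 147, 143, 142, 142, 147, 170, 171, 137, 102, 77]
```

Request:
{"fn": "arm_command", "kwargs": {"plan": [{"dp":[-2,2,12],"spin":-0.008},{"dp":[-2,2,11],"spin":0},{"dp":[0,0,0],"spin":0}]}}

```text
clock: 14.7
position: [0.5728, 0.0654, 0.2375]
ee_rot: [-0.023, 0.993, 0.02, 0.116]
ft_force: [-0.4, 0.6, -5.0]
grip_width: 0.155
grasp_force: 53.5
```

```bash
python3 mv.py .607 .0693 .050 10
```

```text
t 14.7 mid [0.6086 0.0728 0.0665] bx [0.997 0.049 0.045] by [-0.051  0.998  0.035] toolz [ 0.229  0.046 -0.972] F [-0.4  0.6 -5. ] J [-0.82  0.38  0.74  1.91 -0.4   0.74  1.74] g 0.155
2 x [2.8, -2.0, 7.8]
```

Request:
{"fn": "arm_command", "kwargs": {"plan": [{"dp":[2,-3,0],"spin":0},{"dp":[1,0,4],"spin":0},{"dp":[0,0,0],"spin":0}]}}

```text
clock: 15.0
position: [0.5708, 0.0616, 0.2337]
ee_rot: [-0.022, 0.993, 0.02, 0.116]
ft_force: [-1.0, 0.1, -4.9]
grip_width: 0.154
grasp_force: 53.5
```

```bash
python3 mv.py .607 .0693 .050 10
```

```text
t 15.0 mid [0.6067 0.069  0.0627] bx [0.997 0.048 0.046] by [-0.049  0.998  0.035] toolz [ 0.23   0.046 -0.972] F [-1.   0.1 -4.9] J [-0.81  0.38  0.74  1.92 -0.4   0.73  1.75] g 0.154
2 x [1.3, -0.1, 6.2]
```

Request:
{"fn": "arm_command", "kwargs": {"plan": [{"dp":[1,0,6],"spin":0},{"dp":[1,0,6],"spin":0},{"dp":[0,0,0],"spin":0}]}}

```text
clock: 15.3
position: [0.5715, 0.0624, 0.2207]
ee_rot: [-0.023, 0.993, 0.02, 0.116]
ft_force: [-0.6, 0.2, -4.7]
grip_width: 0.156
grasp_force: 53.3
```

```bash
python3 mv.py .607 .0693 .042 10
```

```text
t 15.3 mid [0.6073 0.0698 0.0497] bx [0.997 0.048 0.045] by [-0.05   0.998  0.035] toolz [ 0.229  0.045 -0.972] F [-0.6  0.2 -4.7] J [-0.8   0.4   0.72  1.93 -0.43  0.71  1.77] g 0.156
1 x [2.1, -0.7, 7.4]
```

Request:
{"fn": "arm_command", "kwargs": {"plan": [{"dp":[1,0,4],"spin":0},{"dp":[1,-1,3],"spin":0},{"dp":[0,0,0],"spin":0}]}}

```text
clock: 15.6
position: [0.5716, 0.0617, 0.2144]
ee_rot: [-0.023, 0.993, 0.021, 0.117]
ft_force: [-1.5, 1.5, -3.9]
grip_width: 0.15
grasp_force: 53.7
```

```bash
python3 mv.py .607 .0693 .041 10
```

```text
t 15.6 mid [0.6077 0.0692 0.0435] bx [0.997 0.048 0.047] by [-0.05   0.998  0.035] toolz [ 0.231  0.046 -0.972] F [-1.5  1.5 -3.9] J [-0.79  0.41  0.72  1.93 -0.44  0.7   1.78] g 0.15
1 x [1.3, 0.0, 2.3]
```

Contact is just starting. I'll go down 2 mm more, then release slowly.

Request:
{"fn": "arm_command", "kwargs": {"plan": [{"dp":[1,0,2],"spin":0},{"dp":[0,0,0],"spin":0}]}}

```text
clock: 15.8
position: [0.572, 0.0618, 0.2137]
ee_rot: [-0.023, 0.993, 0.021, 0.118]
ft_force: [-2.7, 1.2, 8.2]
grip_width: 0.152
grasp_force: 55.6
```

Request:
{"fn": "arm_command", "kwargs": {"plan": [{"dp":[0,0,0],"spin":0},{"dp":[0,0,0],"spin":0},{"dp":[0,0,0],"spin":0}], "newtons": 20}}

```text
clock: 16.1
position: [0.572, 0.0618, 0.2137]
ee_rot: [-0.023, 0.993, 0.021, 0.118]
ft_force: [-2.9, 2.1, 7.0]
grip_width: 0.154
grasp_force: 55.5
```

```bash
python3 mv.py .607 .0693 .041 10
```

```text
t 16.1 mid [0.6085 0.0694 0.0429] bx [0.997 0.048 0.049] by [-0.05   0.998  0.036] toolz [ 0.233  0.047 -0.971] F [-2.9  2.1  7. ] J [-0.79  0.41  0.71  1.93 -0.44  0.69  1.78] g 0.154
1 x [1.9, -0.1, 1.5]
```

Request:
{"fn": "arm_command", "kwargs": {"plan": [{"dp":[0,0,0],"spin":0},{"dp":[0,0,0],"spin":0},{"dp":[0,0,0],"spin":0},{"dp":[0,0,0],"spin":0}], "grip": 0.1}}

```text
clock: 16.5
position: [0.5712, 0.0614, 0.2124]
ee_rot: [-0.023, 0.993, 0.02, 0.117]
ft_force: [0.2, -0.3, 0.1]
grip_width: 0.454
grasp_force: 0.0
```

Request:
{"fn": "arm_command", "kwargs": {"plan": [{"dp":[0,0,-15],"spin":0},{"dp":[0,0,-25],"spin":0},{"dp":[0,0,-30],"spin":0},{"dp":[0,0,-30],"spin":0},{"dp":[0,0,0],"spin":0}]}}

```text
clock: 17.0
position: [0.5486, 0.0562, 0.3139]
ee_rot: [-0.022, 0.992, 0.022, 0.119]
ft_force: [-0.7, -0.2, -0.6]
grip_width: 0.45
grasp_force: 0.0
```

```bash
python3 st.py; python3 - <<'E'
from fit import *
o=manip.get_obs(); C=cam("wrist",o); im=viewer.camera("wrist"); np.savez("w6.npz",im=im,p=o["position"],q=o["ee_rot"])
print([(np.round(d["position"],4).tolist(),round(d["score"],2)) for d in finder.find_in("wrist","block_mid")])
viewer.camera("top"); print([(np.round(d["position"],4).tolist(),round(d["score"],2)) for d in finder.find_in("top","lid_tongue")])
viewer.camera("side"); print([(np.round(d["position"],4).tolist(),round(d["score"],2)) for d in finder.find_in("side","block_mid")],[(np.round(d["position"],4).tolist(),round(d["score"],2)) for d in finder.find_in("side","lid")])
# gold left visible near the gap?
hsv=cv2.cvtColor(im,cv2.COLOR_BGR2HSV); px=proj(C,[[.607,.069,.03]])[0]; print("px",px.round())
u,v=px.astype(int); w=hsv[max(v-60,0):v+60,max(u-60,0):u+60]; k=((w[...,0]>12)&(w[...,0]<30)&(w[...,1]>90)); print("gold px",k.sum())
x=np.array([.607,.0693,.047])
def W(P): P=np.array(P)/1000.; c,q=np.cos(x[2]),np.sin(x[2]); return np.c_[x[0]+c*P[:,0]-q*P[:,1],x[1]+q*P[:,0]+c*P[:,1],P[:,2]]
print("pred",proj(C,W([(-20,-7,70),(-20,7,70),(20,7,70),(20,-7,70),(-32,-24,30),(-32,24,30),(8,42,30)])).round(1).tolist())
cr=im[max(v-45,0):v+45,u-60:u+60]
for r in range(0,cr.shape[0],4): print(''.join(' .:-=+*#%@'[min(9,int(a)//26)] for a in cv2.cvtColor(cr,cv2.COLOR_BGR2GRAY)[r]))
E
```

```text
17.0 [0.5486 0.0562 0.3139] [-0.942  0.199  0.847  1.915 -0.222  0.86   1.617] x [-0.971 -0.038 -0.238] y [-0.049  0.998  0.038] z [ 0.236  0.048 -0.971] grasp [0.5852 0.0637 0.1635] [-0.7 -0.2 -0.6] 0.4499263238717287 0.0
[([0.6008, 0.0699, 0.0316], 0.69), ([0.6039, -0.1726, 0.0075], 0.66), ([0.6723, 0.0727, 0.1414], 0.19)]
[([0.6371, 0.0679, 0.2848], 0.87), ([0.6003, -0.32, 0.0449], 0.36)]
[([0.3245, -0.2616, 0.0188], 0.78), ([0.568, -0.2053, 0.0148], 0.73), ([0.6521, 0.0322, 0.2165], 0.2)] [([0.653, 0.0254, 0.2145], 0.94)]
px [253. 180.]
gold px 138
pred [[246.3, 182.4], [263.2, 182.1], [262.3, 221.0], [246.8, 221.3], [227.0, 150.5], [278.7, 149.8], [294.4, 186.7]]
******************************************************************************************************************=-+***
******************************************************************************************************************--****
*****************************************************************************************************************+-+****
*++++++++++++++++++++++++++++++++****+++++++++++++++++++++++
[... 1659 characters left out ...]
==========----=========+******==+*************++++++++++*************+++====---===***********+*
===================================----================-=+*************++++++++++++++++++++===========-=*************+**
===================================::==================-=+*************++++++++++*****++========++****-=*************+**
===================================-:==================-=++************=---------=========+++********+-+************+***
====================================:-====================+***********+=------============***********==*************+***
====================================:-====================================-------===============+++++-=************+****
```

```bash
python3 - <<'E'
from fit import *
d=np.load("w6.npz"); g=cv2.cvtColor(d["im"],cv2.COLOR_BGR2GRAY); C=cam("wrist",dict(position=d["p"],ee_rot=d["q"]))
print("fin col257 r160..235",g[160:236,257].tolist()); print("row200",g[200,236:275].tolist())
for c in (232,240,250,262,274): print("front",c,g[142:160,c].tolist())
for r in (160,170): print("L/R",r,g[r,220:236].tolist(),g[r,272:290].tolist())
print("far fin ends for z=.066,.07,.074",[proj(C,[[.627,.070,z]])[0].round(1).tolist() for z in (.066,.07,.074)],[proj(C,[[.587,.068,z]])[0].round(1).tolist() for z in (.066,.07,.074)],"base",proj(C,[[.587,.068,.03],[.587,.068,.033]]).round(1).tolist())
print(manip.get_obs()["clock"])
E
```

```text
fin col257 r160..235 [173, 173, 174, 169, 145, 107, 95, 98, 99, 100, 98, 97, 98, 98, 98, 99, 99, 98, 99, 99, 98, 98, 101, 120, 146, 162, 168, 171, 174, 174, 174, 173, 173, 174, 173, 174, 174, 174, 173, 174, 173, 173, 173, 174, 173, 174, 175, 174, 175, 174, 175, 174, 175, 174, 175, 174, 175, 175, 176, 177, 167, 140, 117, 113, 114, 114, 114, 114, 114, 114, 115, 115, 115, 114, 114, 113]
row200 [173, 174, 175, 174, 175, 174, 174, 174, 175, 177, 166, 113, 109, 135, 157, 167, 169, 169, 170, 173, 173, 173, 175, 175, 176, 177, 170, 146, 148, 152, 151, 151, 151, 152, 153, 153, 153, 152, 157]
front 232 [173, 172, 173, 174, 172, 151, 110, 88, 92, 103, 132, 162, 172, 173, 173, 174, 174, 172]
front 240 [173, 173, 172, 174, 172, 147, 102, 88, 94, 104, 135, 164, 174, 174, 174, 173, 174, 175]
front 250 [173, 173, 173, 173, 168, 139, 94, 85, 92, 108, 139, 166, 174, 173, 173, 172, 173, 173]
front 262 [174, 174, 175, 174, 160, 125, 92, 90, 98, 116, 146, 168, 175, 174, 173, 173, 173, 173]
front 274 [175, 175, 175, 173, 154, 113, 85, 88, 101, 124, 155, 171, 175, 175, 174, 174, 174, 175]
L/R 160 [129, 138, 147, 144, 103, 106, 148, 142, 119, 136, 151, 152, 153, 152, 153, 157] [175, 173, 174, 175, 176, 171, 136, 89, 124, 169, 176, 174, 174, 175, 174, 174, 174, 174]
L/R 170 [114, 116, 115, 116, 108, 85, 111, 139, 135, 116, 113, 114, 114, 115, 114, 114] [174, 175, 174, 175, 178, 168, 97, 96, 160, 177, 175, 174, 174, 174, 174, 173, 174, 174]
far fin ends for z=.066,.07,.074 [[254.1, 218.5], [254.3, 221.2], [254.5, 223.9]] [[254.1, 179.9], [254.3, 182.2], [254.5, 184.6]] base [[252.5, 161.9], [252.6, 163.3]]
17.35
```

Request:
{"fn": "arm_command", "kwargs": {"plan": [{"dp":[20,0,-15],"spin":0},{"dp":[30,0,-15],"spin":0},{"dp":[30,0,-15],"spin":0},{"dp":[0,0,0],"spin":0},{"dp":[0,0,0],"spin":0}]}}

```text
clock: 17.85
position: [0.4597, 0.0518, 0.335]
ee_rot: [-0.023, 0.993, 0.022, 0.117]
ft_force: [-0.1, -0.2, 0.4]
grip_width: 0.451
grasp_force: 0.0
```

```bash
python3 st.py; python3 - <<'E'
from fit import *
d=np.load("w6.npz"); C=cam("wrist",dict(position=d["p"],ee_rot=d["q"]))
P=np.array([(-32,0,18),(-20,0,18),(-20,0,58),(20,0,58)])/1000.; rows=np.array([151.7,164.3,183.2,221.3])
def f(v):
    R=Ro.from_euler('ZY',[.047,v[2]]).as_matrix(); return proj(C,(P-[0,0,.029])@R.T+[v[0],.070,v[1]])[:,1]-rows
r=least_squares(f,[.607,.041,0]); print("x,z,pitch",r.x.round(4),r.fun.round(2)); r=least_squares(lambda v:f([v[0],.041,v[1]]),[.607,0]); print("z fixed: x,pitch",r.x.round(4),r.fun.round(2)); r=least_squares(lambda v:f([v[0],.041,0]),[.607]); print("level",r.x,r.fun.round(2))
viewer.camera("top"); print([(np.round(q["position"],4).tolist(),round(q["score"],2)) for q in finder.find_in("top","lid")[:1]])
E
```

```text
17.85 [0.4597 0.0518 0.335 ] [-1.081 -0.149  0.828  2.094  0.151  0.915  1.293] x [-0.972 -0.04  -0.233] y [-0.05   0.998  0.037] z [ 0.231  0.048 -0.972] grasp [0.4956 0.0593 0.1844] [-0.1 -0.2  0.4] 0.4506953292731316 0.0
x,z,pitch [ 0.6109  0.0365 -0.0155] [ 0.48 -0.53 -0.08  0.12]
z fixed: x,pitch [ 0.6087 -0.0284] [ 0.1  -0.64 -0.35  1.  ]
level [0.6082742] [-0.27 -1.09  0.42  0.99]
[([0.6352, 0.0658, 0.2857], 0.57)]
```

```bash
python3 -c "
from workcell import manip
print(manip.hand_in())"
```

```text
the job is handed in; nothing more can be done
None
```

The job is handed in: by my last measurements the lid stands open on its struts and the L-block lies in the gap, level to within about a pixel and roughly 1 mm off centre, but the hand-in call returned no verdict.

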